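Load the colour tester and hold its shutter half open

ROBOT

A 6-joint arm with a two-finger parallel gripper is mounted at the origin on the work surface. World frame = base frame: x ahead of the robot, y to its left, z up, the work surface at z = 0. Lengths are in mm, angles in rad, forces in N, time in s.
With the tool pointing down it reaches from about 275 to 750 mm from the base axis. Payload 10.2 kg.
Tool frame: the origin (TCP) lies at the very end of the fingers, on their centre line; the grasp point (between the pads) lies 19 mm behind it; y points along the fingers, x is the direction in which the jaws open and shut, and the axes are right-handed (so a half turn about y gives the same grasp; the last joint's range is limited). The gripper opens to 85 mm and grips with 20 to 120 N. Pads are 22 mm wide; open, the fingers measure 114 mm over their backs; the gripper's body (76 mm by 85 mm) begins 54 mm behind the grasp point. The pads swing forward as they close: fully open they stand 13 mm farther back than shut.
Start: joints at [0.945, 0.313, 1.498, -0, 1.331, -0.223], TCP at [205.811, 482.984, 231.294] pointing down, gripper open.
Joint ranges: [-2.94, 2.94], [-0.97, 2.17], [0.19, 2.56], [-1.23, 4.37], [0.02, 3.11], [-2.88, 2.88]. Speed limits (rad/s): [2.39, 2.39, 3.01, 3.14, 3.14, 3.14].

INTERFACE

Orientations are given as a unit quaternion [w, x, y, z].
In Python, from rig import telemetry, imaging, ctrl gives the robot as it stands.
- The arm moves only by the shell command python3 -m handwheel 'ROWS' [FORCE]. ROWS is JSON, a list of rows, each an object with "delta_pos": the shift along the tool's x, y, z in cm, a list of three; "twist": the turn, a rotation vector about the tool's x, y, z in rad, a list of three; "jaw": the opening, from 0 (shut) to 1 (fully open). A call has exactly 10 rows; each row is the pose to reach, as a shift and turn from the pose commanded when the call began, along the tool's axes at that moment; what a row does not reach only later rows make up. A row lasts 1/12 s, in which the tool goes at most 41.7 mm and 7.16 degrees, less where a joint would pass 70% of its speed; a pose out of reach is approached as far as the arm can. A call with a gripper value outside its range is refused whole. The fingers move at their own pace and stop on an object; FORCE is the grip in N (left out, the last holds). Time passes only in rows, so rows that repeat a pose let the fingers close, or fill a call up. It gives the time, the measured TCP pose, the force and the opening at its end, in the units of the state.
- telemetry.sense(): the state, without advancing time (a new reading comes with each control period).
- imaging.capture(name): name is "scene" or "top" or "wrist"; returns a dict with "frame" (480x640x3 uint8, red, green, blue), "z_map" (480x640 float32, mm along the optical axis (not along the pixel's ray), 0 where there is no reading), "fx", "fy", "cx", "cy" (pixels), "rvec" (rotation vector, rad) and "tvec" (3), from world to camera coordinates, as OpenCV has them. Camera axes: x right, y down, z forward; pixel columns grow to the right and rows downward; lengths in mm; the calibration is good to about 2 mm. The wrist camera is an equidistant fisheye: a pixel r from the principal point sees the ray r / f radians off the axis. A picture is of the moment at which its call begins.
- ctrl.finish_job(): hands the job in, once; it reports no verdict.
The state is a dict: "time_s": time; "joints": joint angles; "dq": joint speeds; "tau": joint torques, N m; "eef_pos": TCP position; "ee_rot": TCP orientation; "force": force on the tool from outside, world axes, zero at the start; "wrist_torque": the same for the moment, N m; "grip_width": opening from 0.0 (shut) to 1.0 (fully open).
Only numpy, scipy, OpenCV 4.12 (cv2) and the standard library are available. Lean on these libraries where they do the work, as an engineer would, in place of code of your own. Each camera call takes 0.05 s, during which the arm holds its last target.

TASK

Stand the yellow colour cell upright in the square well of the colour tester, right down on the well's floor, and let go of it while the shutter is still closed. Then slide the tester's sprung shutter by its orange tab to half travel (blue pointer at the red mark), never letting it run fully open, and finish while still holding it there with the gripper against its spring. Leave the blue cell, the green cell and the beaker where they stand.

Things in the scene. Friction and masses are not known exactly. Their poses are not given: they have to be found in the camera images.
- meter: Colour tester: grey box fixed to the bench, 130 (x) by 310 (y, -175 to +135) by 60 mm high, blue foot band, dark display on its -x side; turned by some yaw. Origin on the bench under the light window; z up. On top, along its y: square well at +95 mm, window and shutter at 0, black spring block (18 mm high, 20 by 42 mm) at -112 mm.
- well (a point): Centre of the mouth of the square well, in the tester's top face, 60 mm above the bench, framed in black. The well is 36 by 36 mm, 30 mm deep, sides along the tester's x and y. A cell standing in it stands 60 mm proud (its centre 15 mm above this point). Axes as the tester's.
- shutter (a joint): Travel of the sprung shutter in m along the tester's own -y (away from the well): 0 closed, 0.060 fully open, half 0.030. The spring pushes it shut: 3.6 N at 0, 9 N at half, 14.4 N fully open; it closes when let go. A blue pointer bar on it crosses white scales beside the slide: black mark = closed, red mark = half travel, far black mark = fully open.
- tab (a point): Grip point of the shutter's upright orange tab, on its centre, 93 mm above the bench; moves with the shutter. Tab: 14 mm thick along the tester's y (sliding direction), 36 mm wide along x, top 108.5 mm above the bench. It rises from a dark plate, top 64.5 mm above the bench, between rails 66 mm high. 60 mm clear on both sides along y, but for the low spring block. Axes as the tester's.
- yellow_mid (a point): Yellow cell: solid yellow plastic cylinder with a black top part, 28 mm diameter, 90 mm tall (lower 66 mm yellow, upper 24 mm black), 55 to 115 g, standing upright loose on the bench at the start. This point is its centre, 45 mm above its underside; z runs up its axis.
- yellow: The same yellow cell; origin at the centre of its underside.
- blue_mid (a point): Blue cell: solid blue plastic cylinder with a black top part, 28 mm diameter, 90 mm tall (lower 66 mm blue, upper 24 mm black), 55 to 115 g, standing upright loose on the bench at the start. This point is its centre, 45 mm above its underside; z runs up its axis. A bystander.
- green_mid (a point): Green cell: solid green plastic cylinder with a black top part, 28 mm diameter, 90 mm tall (lower 66 mm green, upper 24 mm black), 55 to 115 g, standing upright loose on the bench at the start. This point is its centre, 45 mm above its underside; z runs up its axis. A bystander.
- beaker: Empty glass beaker, 72 mm across, 85 mm tall, 250 g, loose; origin at the centre of its underside. A bystander.

How it is judged:
By the outcome, as a careful person would: the job done as asked, in the order asked, and still so for the second after the job is handed in, while the arm keeps its last pose, push and grip.
It also fails if it takes over 51 s, if anything falls off the work surface, if the arm or the gripper's body presses on something with over 40 N, if the wrist force passes 120 N, or if a joint passes its speed limit or range.

## Working session

There is one attempt and no reset: what is moved stays moved. The work goes in short steps, Python scripts to look and compute and a shell command to move; the robot and the scene stay as the last step left them, time stands still between calls to the robot, and variables do not carry over. Pictures are saved under pics/ and viewed, and the job is handed in when it is done.

```bash
mkdir -p pics; cat > h.py <<'E'
import numpy as np, cv2
from rig import telemetry, imaging, ctrl
def cap(n,fn=None):
    d=imaging.capture(n)
    d['R']=cv2.Rodrigues(np.array(d['rvec'],float))[0]; d['t']=np.array(d['tvec'],float).ravel()
    if fn: cv2.imwrite('pics/'+fn,d['frame'][:,:,::-1])
    return d
def ray(d,u,v,z):
    r=np.array([(u-d['cx'])/d['fx'],(v-d['cy'])/d['fy'],1.]); C=-d['R'].T@d['t']; w=d['R'].T@r
    return C+w*(z-C[2])/w[2]
def cloud(d):
    v,u=np.mgrid[:480,:640]; Z=d['z_map']
    P=np.stack([(u-d['cx'])/d['fx']*Z,(v-d['cy'])/d['fy']*Z,Z],-1)
    return (P-d['t'])@d['R']
E
python3 - <<'E'
from h import *
for n in('scene','top'):
    d=cap(n,n+'0.png'); print(n,d['fx'],d['cx'],d['cy'],-d['R'].T@d['t'],(d['z_map']>0).mean())
print(telemetry.sense())
E
```

```text
scene 552.938430517998 319.84413417662284 237.89146774199486 [852.3184484  532.21685765 922.30812054] 0.99578125
top 531.0048107339295 321.8293239485046 246.35205991727315 [520.01727984  70.42484427 967.37950336] 0.995673828125
{'time_s': 0.1, 'joints': array([ 9.44569461e-01,  3.13431993e-01,  1.49833947e+00,  1.77747411e-05,
        1.33101268e+00, -2.23373206e-01]), 'dq': array([ 0.00122113,  0.00062216, -0.00029825,  0.00034985,  0.00066262,
       -0.00012429]), 'tau': array([ 3.01770342e-03, -4.12894607e+01, -2.60140210e+01, -1.35163004e-04,
        2.95663864e-03,  8.07913898e-05]), 'eef_pos': array([205.68392565, 482.78908686, 230.78103377]), 'ee_rot': array([-0.58978261,  0.59006846,  0.38945966, -0.3902523 ]), 'force': array([ 0.02045232,  0.29989717, -0.39311675]), 'wrist_torque': array([0.00614496, 0.01197676, 0.00020512]), 'grip_width': 0.996812832634355}
```

View pics/scene0.png

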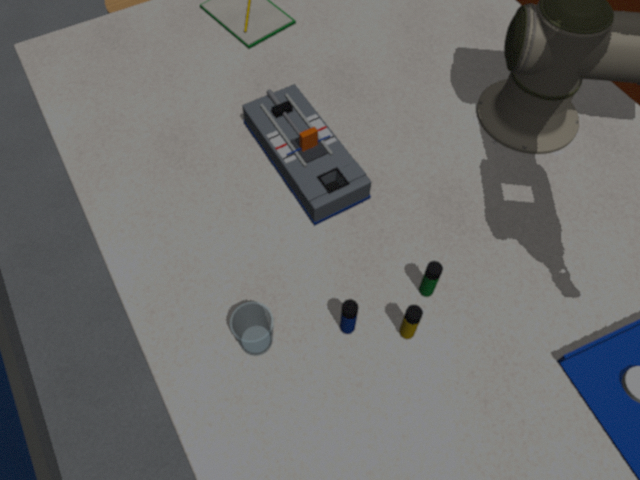

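View pics/top0.png

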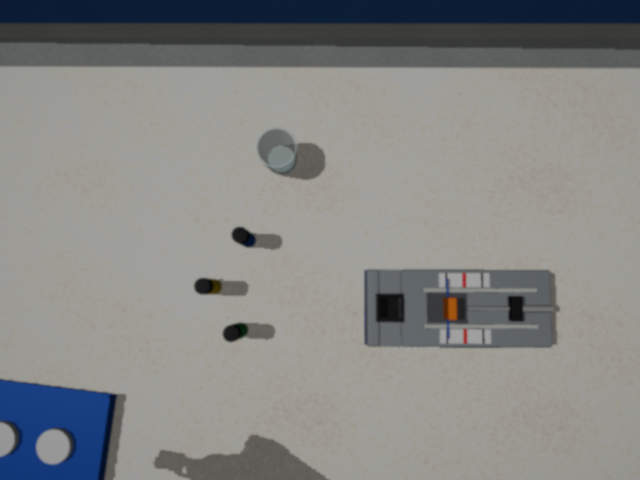

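The top view shows yellow at about (207,286), blue (242,236), green (235,332), the beaker (278,150), the tester's well (390,308), the tab (452,308) and the spring block (516,308). The scene view agrees with that layout. Next I'll measure positions.

```bash
python3 - <<'E'
from h import *
for n in('top','scene'):
    d=cap(n); P=cloud(d); f=d['frame'].astype(int); hsv=cv2.cvtColor(d['frame'],cv2.COLOR_RGB2HSV)
    print(n)
    # cell tops
    m=((P[...,2]>82)&(P[...,2]<98)&(f.max(-1)<70)).astype(np.uint8)
    k,l,s,c=cv2.connectedComponentsWithStats(m)
    for i in range(1,k):
        if s[i,4]>60: print('dark z~90',s[i,4],c[i],ray(d,*c[i],90).round(1),np.median(P[l==i],0).round(1))
    # top face
    m=((P[...,2]>55)&(P[...,2]<70)&(P[...,0]>250)&(P[...,1]<150)).astype(np.uint8)
    m=cv2.morphologyEx(m,cv2.MORPH_CLOSE,np.ones((25,25)))
    m=cv2.morphologyEx(m,cv2.MORPH_OPEN,np.ones((9,9)))
    c=max(cv2.findContours(m,0,1)[0],key=cv2.contourArea); 
    w=np.array([ray(d,*p[0],60)[:2] for p in c],np.float32)
    r=cv2.minAreaRect(w); print('box',r,cv2.boxPoints(r).round(1).tolist())
    # orange tab
    m=((hsv[...,0]<18)&(hsv[...,1]>170)&(hsv[...,2]>120)&(P[...,2]>100)).astype(np.uint8)
    k,l,s,c=cv2.connectedComponentsWithStats(m)
    for i in range(1,k):
        if s[i,4]>30:
            q=np.array([ray(d,u,v,108.5)[:2] for v,u in np.argwhere(l==i)],np.float32)
            print('tab',s[i,4],c[i],ray(d,*c[i],108.5).round(1),cv2.minAreaRect(q),np.median(P[l==i],0))
    # well dark
    m=((f.max(-1)<45)&(P[...,0]>250)&(P[...,1]<150)&(P[...,2]<85)&(P[...,2]>20)).astype(np.uint8)
    k,l,s,c=cv2.connectedComponentsWithStats(m)
    for i in range(1,k):
        if s[i,4]>100:
            q=np.array([ray(d,u,v,60)[:2] for v,u in np.argwhere(l==i)],np.float32)
            print('dark',s[i,4],c[i],cv2.minAreaRect(q),ray(d,*c[i],60).round(1))
E
```

```text
top
dark z~90 186 [240.0483871  234.77956989] [615.7 234.9  90. ] [615.5 235.1  89.5]
dark z~90 192 [202.6875     285.83854167] [529.6 294.6  90. ] [529.5 294.5  89.2]
dark z~90 198 [231.35858586 332.91414141] [453.3 244.2  90. ] [453.1 244.6  89.3]
box ((499.69415283203125, -132.55276489257812), (128.58895874023438, 310.2256164550781), 0.9004635214805603) [[433.0, 21.5], [437.79998779296875, -288.70001220703125], [566.4000244140625, -286.6000061035156], [561.5, 23.600000381469727]]
tab 184 [451.86413043 308.65217391] [ 499.8 -112.   108.5] ((500.078125, -112.23210906982422), (12.683496475219727, 33.48661804199219), 89.76930236816406) [ 499.32725934 -112.12121999  108.35970982]
dark 690 [389.75652174 307.48115942] ((498.95367431640625, -18.358793258666992), (45.404964447021484, 43.90892791748047), 0.44685491919517517) [498.8 -17.9  60. ]
dark 317 [515.59936909 308.44164038] ((500.88348388671875, -228.5322723388672), (21.64865493774414, 38.899879455566406), 89.19168853759766) [ 500.9 -228.7   60. ]
dark 130 [461.26153846 307.84615385] ((500.01898193359375, -137.62185668945312), (10.05
[... 629 characters left out ...]
88, 28.5]]
tab 74 [307.97297297 131.78378378] [ 503.1 -110.5  108.5] ((502.8312072753906, -110.65432739257812), (31.178789138793945, 11.491971015930176), 0.28025832772254944) [ 503.30505449 -109.60615248  108.66158025]
dark 209 [281.37799043 108.6937799 ] ((499.3680419921875, -231.86378479003906), (32.59341812133789, 45.542545318603516), 85.68395233154297) [ 500.1 -232.7   60. ]
dark 646 [279.68885449 165.77399381] ((574.689453125, -110.84199523925781), (12.310280799865723, 303.52423095703125), 0.8044119477272034) [574.1 -98.6  60. ]
dark 326 [333.89877301 181.04294479] ((500.4103088378906, -17.448745727539062), (45.86200714111328, 45.538238525390625), 1.4938499927520752) [499.7 -13.8  60. ]
```

```bash
cat >> h.py <<'E'
from scipy.spatial.transform import Rotation as Ro
YAW=0.0157
def plan(tx,ty,tz,yaw=YAW,sgn=None):
    s=telemetry.sense(); q=s['ee_rot']; R=Ro.from_quat([q[1],q[2],q[3],q[0]])
    A=R.as_matrix()
    best=None
    for sg in (1,-1):
        yx=np.array([-np.sin(yaw),np.cos(yaw),0])*sg; y=np.array([0,0,-1.]); z=np.cross(yx,y)
        D=Ro.from_matrix(np.stack([yx,y,z],1)); tw=(R.inv()*D).as_rotvec()
        if best is None or np.linalg.norm(tw)<np.linalg.norm(best[0]): best=(tw,sg)
    d=A.T@(np.array([tx,ty,tz])-s['eef_pos'])/10
    print('t',round(s['time_s'],2),'pos',s['eef_pos'].round(1),'grip',round(s['grip_width'],3),'F',s['force'].round(1),'q6',s['joints'][5].round(2))
    print('axes x',A[:,0].round(3),'y',A[:,1].round(3),'z',A[:,2].round(3)); print('delta cm',d.round(2),'twist',best[0].round(4),'sg',best[1])
E
python3 -c "
from h import *
plan(532,296.5,200)"
```

```text
t 0.2 pos [205.7 482.9 231. ] grip 0.998 F [ 0.6  0.6 -0.5] q6 -0.22
axes x [ 0.392  0.92  -0.001] y [-0.    -0.001 -1.   ] z [-0.92   0.392  0.   ]
delta cm [ -4.36   3.09 -37.32] twist [-3.000e-04 -4.185e-01 -7.000e-04] sg 1
```

```bash
python3 -m handwheel '[{"delta_pos":[-0.4,0.3,-3.7],"twist":[0,-0.04,0],"jaw":1},{"delta_pos":[-0.9,0.6,-7.5],"twist":[0,-0.08,0],"jaw":1},{"delta_pos":[-1.3,0.9,-11.2],"twist":[0,-0.13,0],"jaw":1},{"delta_pos":[-1.7,1.2,-15],"twist":[0,-0.17,0],"jaw":1},{"delta_pos":[-2.2,1.5,-18.7],"twist":[0,-0.21,0],"jaw":1},{"delta_pos":[-2.6,1.9,-22.4],"twist":[0,-0.25,0],"jaw":1},{"delta_pos":[-3,2.2,-26.1],"twist":[0,-0.29,0],"jaw":1},{"delta_pos":[-3.5,2.5,-29.9],"twist":[0,-0.34,0],"jaw":1},{"delta_pos":[-4,2.8,-34],"twist":[0,-0.38,0],"jaw":1},{"delta_pos":[-4.4,3.1,-37.3],"twist":[0,-0.4185,0],"jaw":1}]' 40
python3 - <<'E'
from h import *
plan(532,296.5,150)
cap('wrist','w1.png');d=cap('top','t1.png'); d=cap('scene','s1.png')
E
```

```text
time_s: 1.03
eef_pos: [533.7, 294.4, 199.8]
ee_rot: [0.496, -0.496, -0.504, 0.504]
force: [0.4, 0.2, 0.7]
grip_width: 0.999
t 1.03 pos [533.7 294.4 199.8] grip 0.999 F [0.4 0.2 0.7] q6 -1.28
axes x [-0.017  1.    -0.   ] y [-0. -0. -1.] z [-1.    -0.017  0.   ]
delta cm [0.21 4.98 0.17] twist [-0.0002  0.0011 -0.0003] sg 1
```

View pics/w1.png

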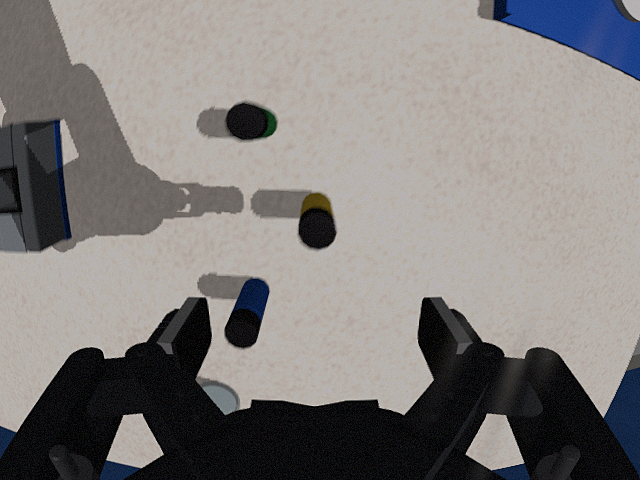

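View pics/t1.png

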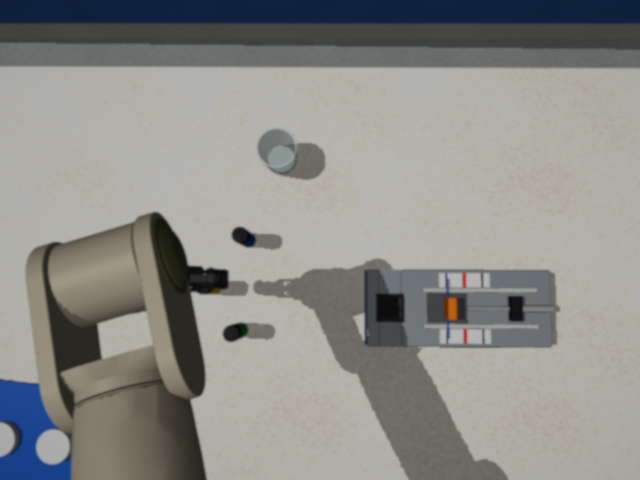

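The wrist view has the yellow cell's top at (317,228), midway between the fingers. I'll cross-check it with the wrist calibration, and also view the well, whose corner is at (10,190).

```bash
cat >> h.py <<'E'
def wray(d,u,v,z):
    x,y=(u-d['cx'])/d['fx'],(v-d['cy'])/d['fy']; r=np.hypot(x,y); k=np.sin(r)/r if r>0 else 1
    c=np.array([x*k,y*k,np.cos(r)]); C=-d['R'].T@d['t']; w=d['R'].T@c
    return C+w*(z-C[2])/w[2]
def wtop(d):
    f=d['frame']; m=(f.max(-1)<45).astype(np.uint8); m[290:]=0
    k,l,s,c=cv2.connectedComponentsWithStats(m)
    for i in range(1,k):
        if 300<s[i,4]<6000: print('dark',s[i].tolist(),c[i].round(1),'z90',wray(d,*c[i],90).round(1))
E
python3 - <<'E'
from h import *
d=cap('wrist'); print(d['fx'],d['cx'],d['cy'],-d['R'].T@d['t']); wtop(d)
E
```

```text
371.64829954431775 314.1713943890422 237.10295502327696 [460.16313404 295.70844639 342.12553083]
dark [226, 101, 49, 40, 1349] [247.2 121.1] z90 [453.5 250.4  90. ]
dark [0, 124, 23, 91, 689] [ 11.3 186.1] z90 [491.   28.8  90. ]
dark [27, 146, 38, 106, 2238] [ 45.3 203.6] z90 [508.1  70.6  90. ]
dark [58, 168, 14, 72, 327] [ 63.9 203. ] z90 [508.1  92.3  90. ]
dark [299, 207, 38, 43, 1278] [317.3 227.6] z90 [527.4 298.7  90. ]
```

```bash
python3 -c "
from h import *
plan(531,297,43)"
python3 -m handwheel '[{"delta_pos":[0.2,1.5,0.2],"twist":[0,0,0],"jaw":1},{"delta_pos":[0.2,3.5,0.2],"twist":[0,0,0],"jaw":1},{"delta_pos":[0.2,5.5,0.2],"twist":[0,0,0],"jaw":1},{"delta_pos":[0.2,7.5,0.2],"twist":[0,0,0],"jaw":1},{"delta_pos":[0.2,9.5,0.2],"twist":[0,0,0],"jaw":1},{"delta_pos":[0.2,11.5,0.2],"twist":[0,0,0],"jaw":1},{"delta_pos":[0.2,13.5,0.2],"twist":[0,0,0],"jaw":1},{"delta_pos":[0.2,14.8,0.2],"twist":[0,0,0],"jaw":1},{"delta_pos":[0.2,15.6,0.2],"twist":[0,0,0],"jaw":1},{"delta_pos":[0.2,15.6,0.2],"twist":[0,0,0],"jaw":1}]'
python3 - <<'E'
from h import *
plan(531,297,43)
cap('wrist','w2.png')
E
```

```text
t 1.23 pos [531.9 295.8 199.7] grip 1.001 F [0.3 0.3 0.1] q6 -1.27
axes x [-0.014  1.    -0.   ] y [-0.001 -0.    -1.   ] z [-1.    -0.014  0.001]
delta cm [ 0.12 15.67  0.07] twist [-0.0012 -0.0016 -0.0001] sg 1
time_s: 2.07
eef_pos: [528.2, 298.8, 43.1]
ee_rot: [0.496, -0.495, -0.503, 0.505]
force: [-0.8, 0.6, 0.5]
grip_width: 0.996
t 2.07 pos [528.2 298.8  43.1] grip 0.996 F [-0.8  0.6  0.5] q6 -1.27
axes x [-0.017  1.    -0.001] y [-0.002 -0.001 -1.   ] z [-1.    -0.017  0.002]
delta cm [-0.18  0.01 -0.27] twist [-0.0025  0.001  -0.0007] sg 1
```

View pics/w2.png

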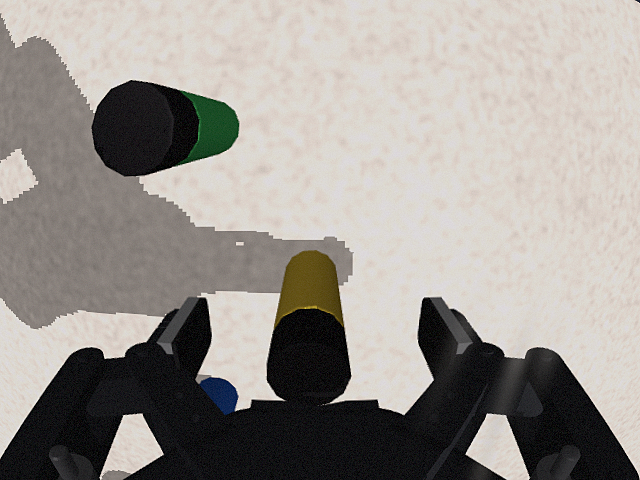

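The wrist view shows the cell between the fingers, with its top disc centred near (309,367). I'll compute its position from that.

```bash
python3 - <<'E'
from h import *
d=cap('wrist'); f=d['frame']; print(-d['R'].T@d['t'])
for p in [(309,345),(309,367),(309,404),(267,375),(351,375)]: print(p,wray(d,*p,90).round(1))
# enlarge
c=f[290:420,230:390].astype(float)*3; cv2.imwrite('pics/w2z.png',cv2.resize(c.clip(0,255).astype(np.uint8)[:,:,::-1],None,fx=4,fy=4))
plan(531,297,43)
E
```

```text
[456.05865548 299.49782387 187.2287506 ]
(309, 345) [519.4 299.   90. ]
(309, 367) [528.  299.1  90. ]
(309, 404) [544.2 299.2  90. ]
(267, 375) [531.8 285.5  90. ]
(351, 375) [531.2 312.7  90. ]
t 2.17 pos [529.6 298.9  45.1] grip 1.002 F [ 0.4 -0.3  0.5] q6 -1.27
axes x [-0.016  1.     0.   ] y [ 0.001  0.    -1.   ] z [-1.    -0.016 -0.001]
delta cm [-0.19  0.21 -0.14] twist [0.0009 0.0006 0.0003] sg 1
```

View pics/w2z.png

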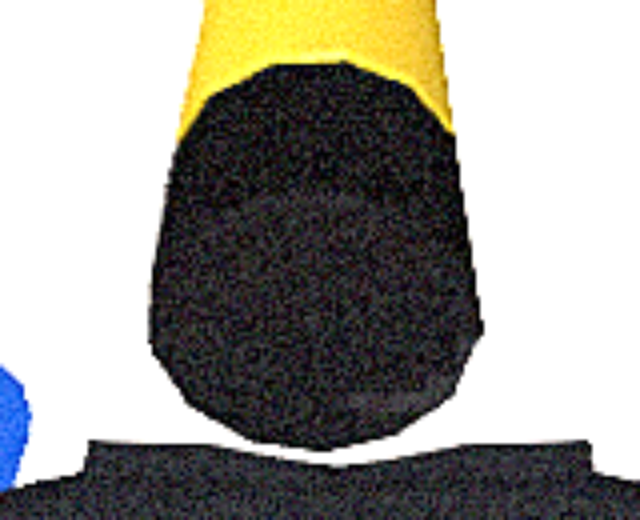

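Ray-cast to z=90, the top disc's centre is (530.1, 299.1) and the TCP is at (529.6, 298.9), so it's centred. Closing the jaws.

```bash
python3 -m handwheel '[{"delta_pos":[0,0,0],"twist":[0,0,0],"jaw":0.6},{"delta_pos":[0,0,0],"twist":[0,0,0],"jaw":0.4},{"delta_pos":[0,0,0],"twist":[0,0,0],"jaw":0.3},{"delta_pos":[0,0,0],"twist":[0,0,0],"jaw":0.2},{"delta_pos":[0,0,0],"twist":[0,0,0],"jaw":0.1},{"delta_pos":[0,0,0],"twist":[0,0,0],"jaw":0.1},{"delta_pos":[0,0,0],"twist":[0,0,0],"jaw":0.1},{"delta_pos":[0,0,0],"twist":[0,0,0],"jaw":0.1},{"delta_pos":[0,0,0],"twist":[0,0,0],"jaw":0.1},{"delta_pos":[0,0,0],"twist":[0,0,0],"jaw":0.1}]' 40
python3 - <<'E'
from h import *
plan(530,299,165)
E
```

```text
time_s: 3.0
eef_pos: [529.8, 298.3, 44.5]
ee_rot: [-0.496, 0.496, 0.504, -0.504]
force: [-0.5, -0.7, 3.8]
grip_width: 0.318
t 3.0 pos [529.8 298.3  44.5] grip 0.318 F [-0.5 -0.7  3.8] q6 -1.27
axes x [-0.016  1.     0.   ] y [ 0.  0. -1.] z [-1.    -0.016 -0.   ]
delta cm [  0.07 -12.05  -0.03] twist [ 0.0003 -0.      0.0001] sg 1
```

```bash
python3 -m handwheel '[{"delta_pos":[0,-0.5,0],"twist":[0,0,0],"jaw":0.1},{"delta_pos":[0,-1.5,0],"twist":[0,0,0],"jaw":0.1},{"delta_pos":[0,-3,0],"twist":[0,0,0],"jaw":0.1},{"delta_pos":[0,-5,0],"twist":[0,0,0],"jaw":0.1},{"delta_pos":[0,-7,0],"twist":[0,0,0],"jaw":0.1},{"delta_pos":[0,-9,0],"twist":[0,0,0],"jaw":0.1},{"delta_pos":[0,-10.5,0],"twist":[0,0,0],"jaw":0.1},{"delta_pos":[0,-11.5,0],"twist":[0,0,0],"jaw":0.1},{"delta_pos":[0,-12,0],"twist":[0,0,0],"jaw":0.1},{"delta_pos":[0,-12,0],"twist":[0,0,0],"jaw":0.1}]'
python3 - <<'E'
from h import *
cap('wrist','w3.png'); plan(500,-17,165)
E
```

```text
time_s: 3.83
eef_pos: [529.9, 298.3, 165.2]
ee_rot: [-0.496, 0.496, 0.504, -0.503]
force: [-0.3, -0.2, -1.4]
grip_width: 0.316
t 3.88 pos [529.6 298.2 164.2] grip 0.314 F [-0.3 -0.1 -2.1] q6 -1.27
axes x [-0.016  1.    -0.   ] y [-0. -0. -1.] z [-1.    -0.016  0.   ]
delta cm [-31.47  -0.08   3.45] twist [-0.0002  0.     -0.0001] sg 1
```

View pics/w3.png

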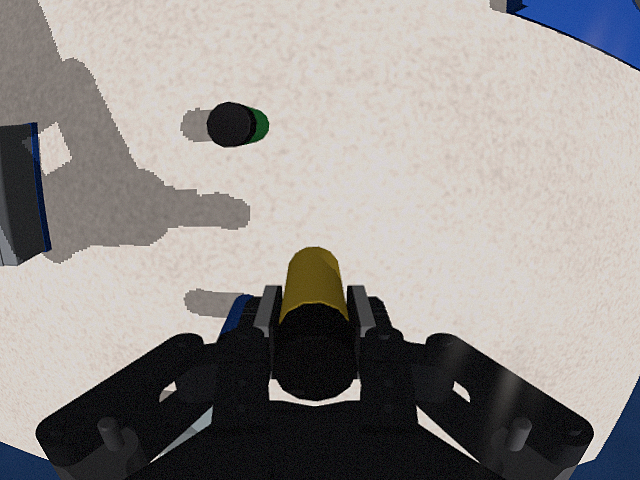

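The cell is lifted and held upright between the pads at (317,345). I'll carry it over the well.

```bash
python3 -m handwheel '[{"delta_pos":[-1,0,0.1],"twist":[0,0,0],"jaw":0.1},{"delta_pos":[-4,0,0.4],"twist":[0,0,0],"jaw":0.1},{"delta_pos":[-8,0,0.9],"twist":[0,0,0],"jaw":0.1},{"delta_pos":[-12,0,1.3],"twist":[0,0,0],"jaw":0.1},{"delta_pos":[-16,0,1.8],"twist":[0,0,0],"jaw":0.1},{"delta_pos":[-20,0,2.2],"twist":[0,0,0],"jaw":0.1},{"delta_pos":[-24,0,2.6],"twist":[0,0,0],"jaw":0.1},{"delta_pos":[-28,0,3.1],"twist":[0,0,0],"jaw":0.1},{"delta_pos":[-30.5,0,3.3],"twist":[0,0,0],"jaw":0.1},{"delta_pos":[-31.5,0,3.5],"twist":[0,0,0],"jaw":0.1}]'
python3 - <<'E'
from h import *
cap('wrist','w4.png'); cap('scene','s4.png'); cap('top','t4.png');plan(500,-17,165)
E
```

```text
time_s: 4.72
eef_pos: [498.7, -20.7, 163.5]
ee_rot: [0.497, -0.497, -0.503, 0.503]
force: [-0.4, 0.0, -0.1]
grip_width: 0.313
t 4.87 pos [499.2 -17.2 163.8] grip 0.316 F [-0.1  0.9  0.1] q6 -1.85
axes x [-0.015  1.     0.001] y [-0.001  0.001 -1.   ] z [-1.    -0.015  0.001]
delta cm [ 0.02 -0.12 -0.08] twist [-0.001  -0.0012  0.0006] sg 1
```

View pics/w4.png

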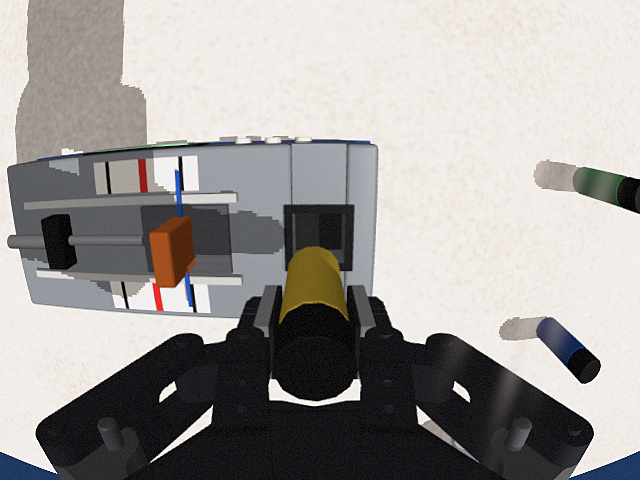

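View pics/s4.png

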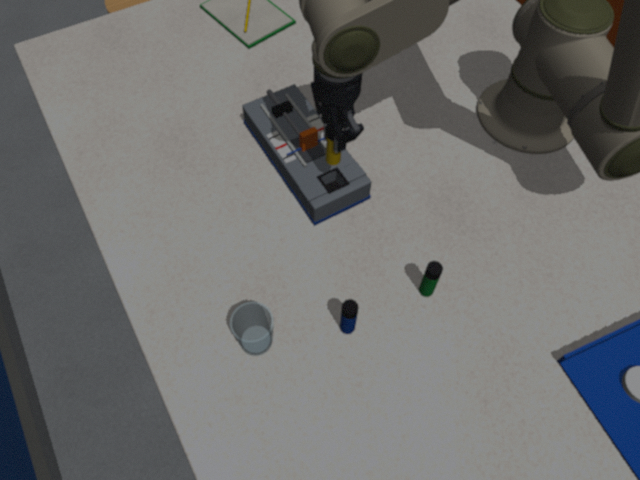

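View pics/t4.png

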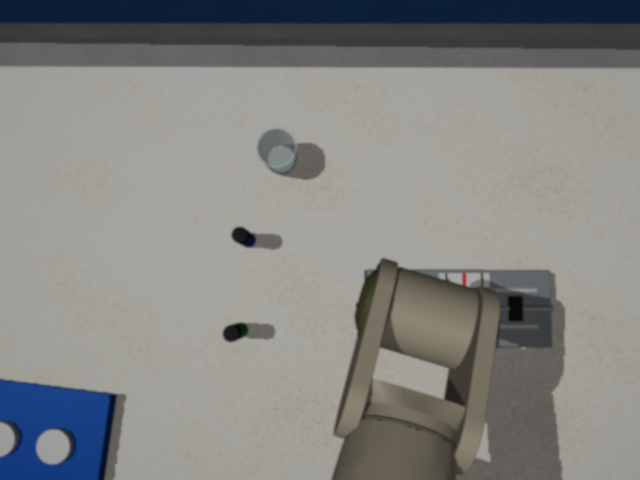

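The wrist view shows the well's frame at about (285–353, 205–272), with the held cell just in front of it. The scene and top views show the bystanders undisturbed. Next I'll measure the frame in the wrist view.

```bash
python3 - <<'E'
from h import *
d=cap('wrist'); f=d['frame']
c=f[190:300,260:380].astype(float)*2.2; cv2.imwrite('pics/w4z.png',cv2.resize(c.clip(0,255).astype(np.uint8)[:,:,::-1],None,fx=5,fy=5))
print(-d['R'].T@d['t'])
plan(499,-17,165)
for p in [(285,205),(353,205),(284,270),(354,270),(182,242)]: print(p,wray(d,*p,60).round(1))
E
```

```text
[426.33214528 -16.49501755 306.71719672]
t 4.92 pos [499.4 -16.4 163.9] grip 0.314 F [ 0.2  1.3 -0.7] q6 -1.85
axes x [-0.016  1.     0.001] y [-0.001  0.001 -1.   ] z [-1.    -0.016  0.001]
delta cm [-0.06 -0.11  0.04] twist [-0.0008  0.0002  0.0006] sg 1
(285, 205) [476.7 -35.3  60. ]
(353, 205) [476.   10.8  60. ]
(284, 270) [523.9 -36.4  60. ]
(354, 270) [523.2  13.7  60. ]
(182, 242) [ 504.2 -111.    60. ]
```

View pics/w4z.png

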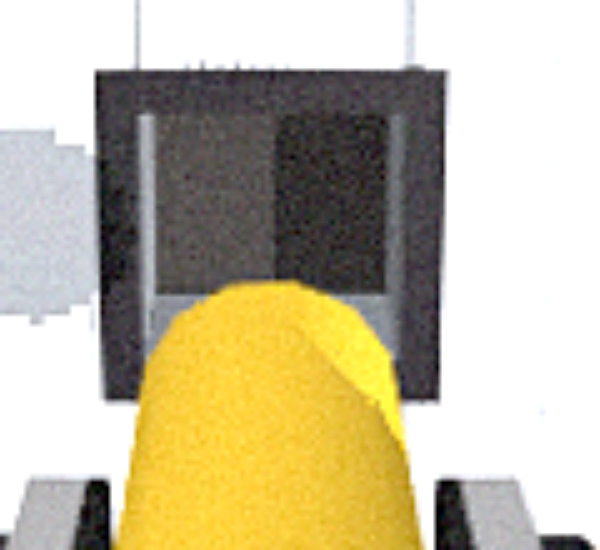

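```bash
python3 - <<'E'
from h import *
d=cap('wrist')
q=np.array([wray(d,*p,60) for p in [(279,204),(349.4,204),(281,270),(348,270)]]);print(q.round(1),q.mean(0))
q=np.array([wray(d,*p,60) for p in [(287.4,212.4),(341,212.4)]]);print(q.round(1),q.mean(0))
# cell bottom tip (visible nearest edge) at zoom (275,282)
tz=163.9-44.7
print('cell bottom near edge',wray(d,315,246.4,tz))
plan(499,-17,165)
E
```

```text
[[476.3 -38.7  60. ]
 [475.5   9.1  60. ]
 [524.2 -37.7  60. ]
 [523.5  10.2  60. ]] [499.87864332 -14.27676677  60.        ]
[[482.1 -32.9  60. ]
 [481.5   3.6  60. ]] [481.78208593 -14.68065343  60.        ]
cell bottom near edge [486.98317264 -14.23205508 119.2       ]
t 4.97 pos [499.5 -16.  164. ] grip 0.321 F [-0.2  0.1 -0.3] q6 -1.85
axes x [-0.017  1.     0.   ] y [-0.001  0.    -1.   ] z [-1.    -0.017  0.001]
delta cm [-0.1  -0.1   0.05] twist [-0.0006  0.0012  0.0005] sg 1
```

All three cameras put the well within about 2 mm of (499.8,-15), and the cell is centred over it. Next I'll lower it until the tip enters the mouth, then check.

```bash
python3 -m handwheel '[{"delta_pos":[0,0.5,0],"twist":[0,0,0],"jaw":0.1},{"delta_pos":[0,1.5,0],"twist":[0,0,0],"jaw":0.1},{"delta_pos":[0,2.5,0],"twist":[0,0,0],"jaw":0.1},{"delta_pos":[0,3.5,0],"twist":[0,0,0],"jaw":0.1},{"delta_pos":[0,4.5,0],"twist":[0,0,0],"jaw":0.1},{"delta_pos":[0,5.2,0],"twist":[0,0,0],"jaw":0.1},{"delta_pos":[0,5.6,0],"twist":[0,0,0],"jaw":0.1},{"delta_pos":[0,5.8,0],"twist":[0,0,0],"jaw":0.1},{"delta_pos":[0,5.8,0],"twist":[0,0,0],"jaw":0.1},{"delta_pos":[0,5.8,0],"twist":[0,0,0],"jaw":0.1}]'
python3 - <<'E'
from h import *
d=cap('wrist','w5.png'); plan(500,-16,96)
f=d['frame'];c=f[170:320,230:410].astype(float)*2.2; cv2.imwrite('pics/w5z.png',cv2.resize(c.clip(0,255).astype(np.uint8)[:,:,::-1],None,fx=4,fy=4))
print(-d['R'].T@d['t'])
E
```

```text
time_s: 5.8
eef_pos: [499.8, -17.3, 106.6]
ee_rot: [-0.496, 0.496, 0.504, -0.504]
force: [0.7, -0.8, -0.2]
grip_width: 0.317
t 5.85 pos [499.9 -17.3 106.7] grip 0.316 F [0.6 0.5 0.3] q6 -1.86
axes x [-0.016  1.    -0.   ] y [ 0.001 -0.    -1.   ] z [-1.    -0.016 -0.001]
delta cm [ 0.13  1.07 -0.01] twist [ 0.0008 -0.0001 -0.0002] sg 1
[426.73181864 -16.62029902 249.35363826]
```

View pics/w5z.png

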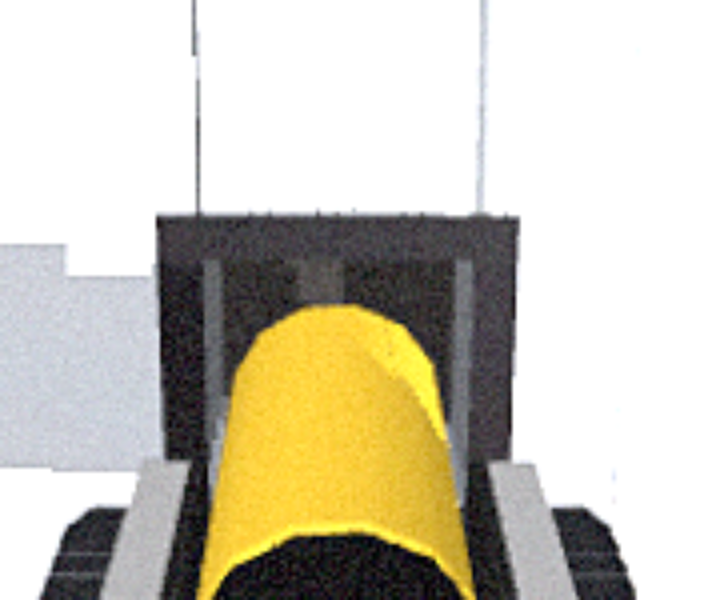

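```bash
python3 - <<'E'
from h import *
d=cap('wrist')
print(wray(d,314.5,235,60),wray(d,314.5,246.2,62),wray(d,280.8,240,60),wray(d,348.2,240,60)); plan(500,-16,80)
E
```

```text
[481.84446571 -15.54569448  60.        ] [487.44559031 -15.45651503  62.        ] [484.91179553 -33.51023991  60.        ] [484.33662722   2.51244316  60.        ]
t 5.9 pos [499.9 -17.3 106.7] grip 0.315 F [ 0.2 -0.7 -1.1] q6 -1.86
axes x [-0.016  1.    -0.   ] y [ 0.001 -0.    -1.   ] z [-1.    -0.016 -0.001]
delta cm [ 0.13  2.67 -0.01] twist [ 0.0009 -0.0001 -0.0002] sg 1
```

```bash
python3 -m handwheel '[{"delta_pos":[0,0,0.1],"twist":[0,0,0],"jaw":0.1},{"delta_pos":[0,0.4,0.1],"twist":[0,0,0],"jaw":0.1},{"delta_pos":[0,0.8,0.1],"twist":[0,0,0],"jaw":0.1},{"delta_pos":[0,1.2,0.1],"twist":[0,0,0],"jaw":0.1},{"delta_pos":[0,1.6,0.1],"twist":[0,0,0],"jaw":0.1},{"delta_pos":[0,2,0.1],"twist":[0,0,0],"jaw":0.1},{"delta_pos":[0,2.4,0.1],"twist":[0,0,0],"jaw":0.1},{"delta_pos":[0,2.7,0.1],"twist":[0,0,0],"jaw":0.1},{"delta_pos":[0,2.9,0.1],"twist":[0,0,0],"jaw":0.1},{"delta_pos":[0,2.9,0.1],"twist":[0,0,0],"jaw":0.1}]'
python3 - <<'E'
from h import *
d=cap('wrist','w6.png'); plan(499,-17,75)
E
```

```text
time_s: 6.73
eef_pos: [498.4, -17.2, 76.8]
ee_rot: [0.496, -0.496, -0.504, 0.504]
force: [0.1, -0.2, -1.1]
grip_width: 0.317
t 6.78 pos [498.6 -17.3  77.2] grip 0.314 F [ 0.3  0.1 -0.5] q6 -1.86
axes x [-0.016  1.     0.   ] y [-0.  0. -1.] z [-1.    -0.016  0.   ]
delta cm [ 0.03  0.22 -0.04] twist [-0.0002 -0.0001  0.0001] sg 1
```

View pics/w6.png

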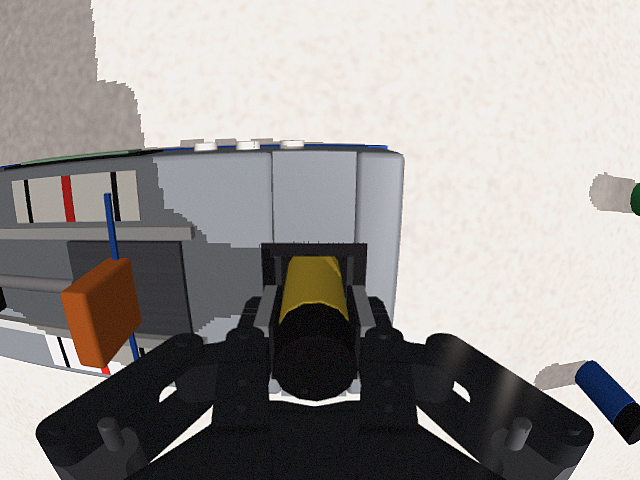

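The wrist view shows the cell inside the well frame (262–367, 243+) with no contact force. I'll lower it gently to touch the floor.

```bash
python3 -m handwheel '[{"delta_pos":[0,0.05,0],"twist":[0,0,0],"jaw":0.1},{"delta_pos":[0,0.1,0],"twist":[0,0,0],"jaw":0.1},{"delta_pos":[0,0.15,0],"twist":[0,0,0],"jaw":0.1},{"delta_pos":[0,0.2,0],"twist":[0,0,0],"jaw":0.1},{"delta_pos":[0,0.25,0],"twist":[0,0,0],"jaw":0.1},{"delta_pos":[0,0.25,0],"twist":[0,0,0],"jaw":0.1},{"delta_pos":[0,0.25,0],"twist":[0,0,0],"jaw":0.1},{"delta_pos":[0,0.25,0],"twist":[0,0,0],"jaw":0.1},{"delta_pos":[0,0.25,0],"twist":[0,0,0],"jaw":0.1},{"delta_pos":[0,0.25,0],"twist":[0,0,0],"jaw":0.1}]'
python3 - <<'E'
from h import *
plan(499,-17,75)
E
```

```text
time_s: 7.62
eef_pos: [498.6, -17.3, 74.8]
ee_rot: [0.496, -0.496, -0.504, 0.504]
force: [-1.1, 0.5, -0.3]
grip_width: 0.317
t 7.62 pos [498.6 -17.3  74.8] grip 0.317 F [-1.1  0.5 -0.3] q6 -1.86
axes x [-0.016  1.    -0.   ] y [ 0. -0. -1.] z [-1.    -0.016 -0.   ]
delta cm [ 0.03 -0.02 -0.04] twist [ 0.  0. -0.] sg 1
```

```bash
python3 -m handwheel '[{"delta_pos":[0,0.05,0],"twist":[0,0,0],"jaw":0.1},{"delta_pos":[0,0.05,0],"twist":[0,0,0],"jaw":0.1},{"delta_pos":[0,0.1,0],"twist":[0,0,0],"jaw":0.1},{"delta_pos":[0,0.1,0],"twist":[0,0,0],"jaw":0.1},{"delta_pos":[0,0.15,0],"twist":[0,0,0],"jaw":0.1},{"delta_pos":[0,0.15,0],"twist":[0,0,0],"jaw":0.1},{"delta_pos":[0,0.2,0],"twist":[0,0,0],"jaw":0.1},{"delta_pos":[0,0.2,0],"twist":[0,0,0],"jaw":0.1},{"delta_pos":[0,0.2,0],"twist":[0,0,0],"jaw":0.1},{"delta_pos":[0,0.2,0],"twist":[0,0,0],"jaw":0.1}]'
python3 - <<'E'
from h import *
plan(499,-17,75)
E
```

```text
time_s: 8.45
eef_pos: [499.2, -17.4, 74.4]
ee_rot: [-0.495, 0.497, 0.504, -0.504]
force: [-4.7, 1.2, 17.0]
grip_width: 0.31
t 8.45 pos [499.2 -17.4  74.4] grip 0.31 F [-4.7  1.2 17. ] q6 -1.86
axes x [-0.016  1.    -0.001] y [ 0.002 -0.001 -1.   ] z [-1.    -0.016 -0.002]
delta cm [ 0.04 -0.06  0.01] twist [ 0.0016  0.0001 -0.0005] sg 1
```

It touches the floor at TCP z≈74.4, as predicted. I'll relax the push, open the jaws, and rise only once they are open.

```bash
python3 -m handwheel '[{"delta_pos":[0,-0.1,0],"twist":[0,0,0],"jaw":0.1},{"delta_pos":[0,-0.15,0],"twist":[0,0,0],"jaw":0.1},{"delta_pos":[0,-0.15,0],"twist":[0,0,0],"jaw":0.1},{"delta_pos":[0,-0.15,0],"twist":[0,0,0],"jaw":0.36},{"delta_pos":[0,-0.15,0],"twist":[0,0,0],"jaw":0.42},{"delta_pos":[0,-0.15,0],"twist":[0,0,0],"jaw":0.5},{"delta_pos":[0,-0.15,0],"twist":[0,0,0],"jaw":0.6},{"delta_pos":[0,-0.15,0],"twist":[0,0,0],"jaw":0.7},{"delta_pos":[0,-0.15,0],"twist":[0,0,0],"jaw":0.7},{"delta_pos":[0,-0.15,0],"twist":[0,0,0],"jaw":0.7}]'
python3 - <<'E'
from h import *
cap('wrist','w7.png');plan(499,-17,180)
E
```

```text
time_s: 9.28
eef_pos: [498.6, -17.3, 74.3]
ee_rot: [0.496, -0.496, -0.504, 0.504]
force: [-0.6, -0.1, 0.4]
grip_width: 0.704
t 9.33 pos [498.6 -17.3  74.3] grip 0.699 F [-0.4 -1.  -1.1] q6 -1.86
axes x [-0.016  1.     0.   ] y [ 0.  0. -1.] z [-1.    -0.016 -0.   ]
delta cm [  0.03 -10.57  -0.04] twist [0. 0. 0.] sg 1
```

View pics/w7.png

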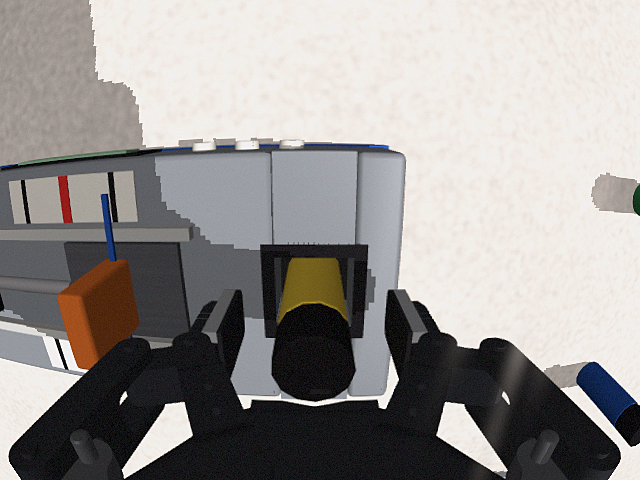

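The cell stands upright and free in the well, with its top at about (314,350). I'll rise straight up.

```bash
python3 -m handwheel '[{"delta_pos":[0,-0.7,0],"twist":[0,0,0],"jaw":0.7},{"delta_pos":[0,-2,0],"twist":[0,0,0],"jaw":0.7},{"delta_pos":[0,-3.5,0],"twist":[0,0,0],"jaw":0.7},{"delta_pos":[0,-5,0],"twist":[0,0,0],"jaw":0.7},{"delta_pos":[0,-6.5,0],"twist":[0,0,0],"jaw":0.7},{"delta_pos":[0,-8,0],"twist":[0,0,0],"jaw":0.7},{"delta_pos":[0,-9.5,0],"twist":[0,0,0],"jaw":0.7},{"delta_pos":[0,-10.5,0],"twist":[0,0,0],"jaw":0.7},{"delta_pos":[0,-11,0],"twist":[0,0,0],"jaw":0.7},{"delta_pos":[0,-11,0],"twist":[0,0,0],"jaw":0.7}]'
python3 - <<'E'
from h import *
d=cap('wrist','w8.png');plan(500.5,-113,180)
hsv=cv2.cvtColor(d['frame'],cv2.COLOR_RGB2HSV)
m=((hsv[...,0]<15)&(hsv[...,1]>170)&(hsv[...,2]>110)).astype(np.uint8)
k,l,s,c=cv2.connectedComponentsWithStats(m); i=1+s[1:,4].argmax(); print(s[i],c[i])
E
```

```text
time_s: 10.17
eef_pos: [499.0, -17.3, 185.2]
ee_rot: [-0.495, 0.497, 0.504, -0.504]
force: [0.2, -0.1, -0.6]
grip_width: 0.7
t 10.22 pos [498.6 -17.3 184.3] grip 0.697 F [ 0.2 -0.2 -0. ] q6 -1.86
axes x [-0.016  1.    -0.   ] y [ 0. -0. -1.] z [-1.    -0.016 -0.   ]
delta cm [-9.57  0.43 -0.04] twist [ 0.0002 -0.     -0.0001] sg 1
[ 159  222   23   76 1022] [168.77103718 251.89823875]
```

View pics/w8.png

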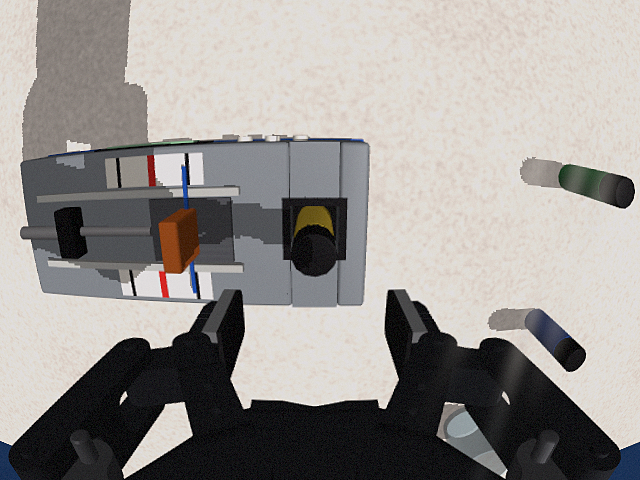

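The wrist view shows the cell seated in the well at (314,245), the pointer still on the black closed mark at (186,165), and the tab at (180,240). Moving above the tab.

```bash
python3 -m handwheel '[{"delta_pos":[-0.8,0,0],"twist":[0,0,0],"jaw":0.7},{"delta_pos":[-2,0,0],"twist":[0,0,0],"jaw":0.7},{"delta_pos":[-3.5,0,0],"twist":[0,0,0],"jaw":0.7},{"delta_pos":[-5,0,0],"twist":[0,0,0],"jaw":0.7},{"delta_pos":[-6.5,0,0],"twist":[0,0,0],"jaw":0.7},{"delta_pos":[-8,0,0],"twist":[0,0,0],"jaw":0.7},{"delta_pos":[-9,0,0],"twist":[0,0,0],"jaw":0.7},{"delta_pos":[-9.5,0,0],"twist":[0,0,0],"jaw":0.7},{"delta_pos":[-9.5,0,0],"twist":[0,0,0],"jaw":0.7},{"delta_pos":[-9.5,0,0],"twist":[0,0,0],"jaw":0.7}]'
python3 - <<'E'
from h import *
d=cap('wrist','w9.png');plan(500.5,-113,76)
hsv=cv2.cvtColor(d['frame'],cv2.COLOR_RGB2HSV)
m=((hsv[...,0]<15)&(hsv[...,1]>170)&(hsv[...,2]>90)).astype(np.uint8)
k,l,s,c=cv2.connectedComponentsWithStats(m); i=1+s[1:,4].argmax(); print(s[i],c[i])
x,y,w,h,_=s[i]
for p in[(x,y+h),(x+w,y+h),(x+w/2,y+h)]: print(p,wray(d,*p,108.5).round(1))
E
```

```text
time_s: 11.05
eef_pos: [500.0, -112.2, 184.1]
ee_rot: [0.496, -0.496, -0.504, 0.504]
force: [0.1, 0.5, 0.2]
grip_width: 0.7
t 11.1 pos [ 500.  -111.9  184.2] grip 0.698 F [-0.2  0.4 -0.6] q6 -2.04
axes x [-0.016  1.     0.   ] y [-0.  0. -1.] z [-1.    -0.016  0.   ]
delta cm [-0.12 10.82 -0.05] twist [-0.0003  0.0002  0.0003] sg 1
[ 303  209   23   68 1419] [313.79351656 242.48625793]
(np.int32(303), np.int32(277)) [ 518.2 -117.1  108.5]
(np.int32(326), np.int32(277)) [ 517.9 -102.5  108.5]
(np.float64(314.5), np.int32(277)) [ 518.  -109.8  108.5]
```

View pics/w9.png

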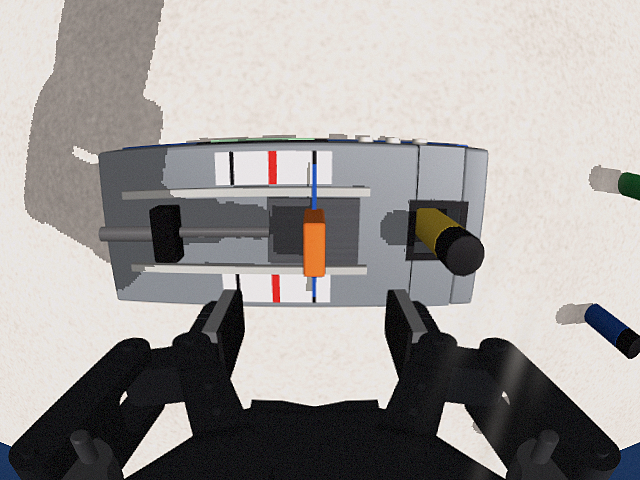

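The tab's top is at cols 303–326, centred between the fingers, and the pointer is on the closed mark. Descending.

```bash
python3 -m handwheel '[{"delta_pos":[0.1,1,0],"twist":[0,0,0],"jaw":0.7},{"delta_pos":[0.1,2.5,0],"twist":[0,0,0],"jaw":0.7},{"delta_pos":[0.1,4,0],"twist":[0,0,0],"jaw":0.7},{"delta_pos":[0.1,5.5,0],"twist":[0,0,0],"jaw":0.7},{"delta_pos":[0.1,7,0],"twist":[0,0,0],"jaw":0.7},{"delta_pos":[0.1,8.5,0],"twist":[0,0,0],"jaw":0.7},{"delta_pos":[0.1,9.7,0],"twist":[0,0,0],"jaw":0.7},{"delta_pos":[0.1,10.5,0],"twist":[0,0,0],"jaw":0.7},{"delta_pos":[0.1,10.8,0],"twist":[0,0,0],"jaw":0.7},{"delta_pos":[0.1,10.8,0],"twist":[0,0,0],"jaw":0.7}]' 60
python3 - <<'E'
from h import *
d=cap('wrist','w10.png');plan(500.5,-112,75)
E
```

```text
time_s: 11.93
eef_pos: [499.9, -110.8, 75.7]
ee_rot: [0.496, -0.496, -0.504, 0.504]
force: [0.3, 0.2, -0.1]
grip_width: 0.7
t 11.98 pos [ 500.2 -111.1   76.4] grip 0.701 F [ 0.7 -1.1  0.2] q6 -2.03
axes x [-0.016  1.    -0.   ] y [ 0. -0. -1.] z [-1.    -0.016 -0.   ]
delta cm [-0.1   0.14 -0.03] twist [ 0.0001  0.0004 -0.    ] sg 1
```

View pics/w10.png

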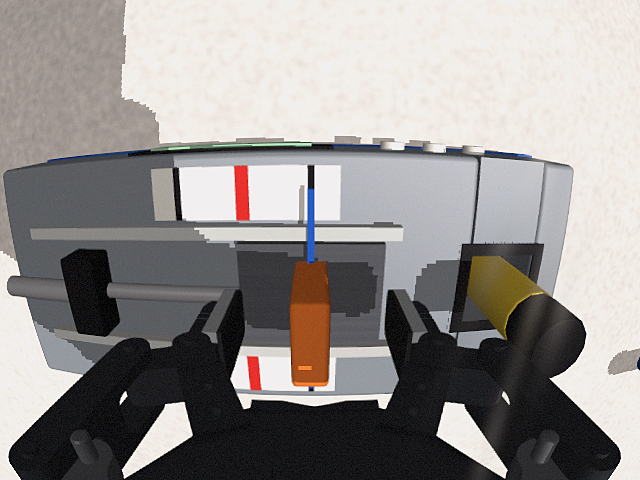

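The tab stands between the pads and the pointer covers the closed mark at col 311 (the red mark is at col 242). Closing on the tab.

```bash
python3 -m handwheel '[{"delta_pos":[0,0,0],"twist":[0,0,0],"jaw":0.5},{"delta_pos":[0,0,0],"twist":[0,0,0],"jaw":0.35},{"delta_pos":[0,0,0],"twist":[0,0,0],"jaw":0.25},{"delta_pos":[0,0,0],"twist":[0,0,0],"jaw":0.15},{"delta_pos":[0,0,0],"twist":[0,0,0],"jaw":0},{"delta_pos":[0,0,0],"twist":[0,0,0],"jaw":0},{"delta_pos":[0,0,0],"twist":[0,0,0],"jaw":0},{"delta_pos":[0,0,0],"twist":[0,0,0],"jaw":0},{"delta_pos":[0,0,0],"twist":[0,0,0],"jaw":0},{"delta_pos":[0,0,0],"twist":[0,0,0],"jaw":0}]' 60
python3 - <<'E'
from h import *
d=cap('wrist','w11.png');plan(500.5,-142,76)
E
```

```text
time_s: 12.82
eef_pos: [500.3, -112.3, 76.9]
ee_rot: [0.495, -0.497, -0.504, 0.504]
force: [-1.3, -5.7, 2.7]
grip_width: 0.153
t 12.87 pos [ 500.4 -112.3   76.9] grip 0.157 F [-1.5 -5.6  3.8] q6 -2.03
axes x [-0.015  1.    -0.002] y [ 0.001 -0.002 -1.   ] z [-1.    -0.015 -0.001]
delta cm [-2.97  0.1   0.03] twist [ 0.0009 -0.0003 -0.0018] sg 1
```

View pics/w11.png

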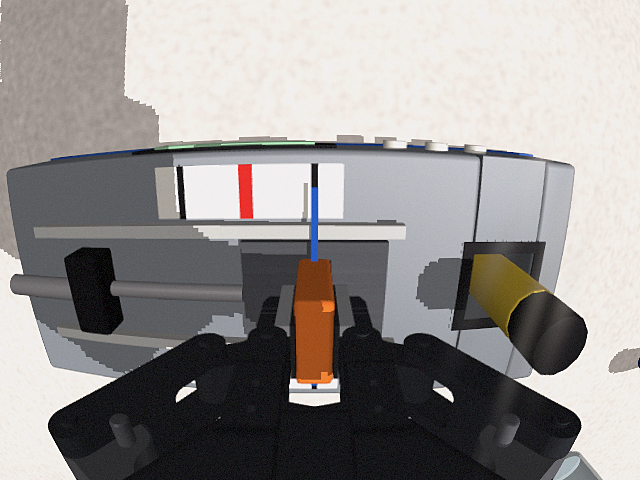

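The jaws hold the tab at width 0.155 (≈13 mm), still closed, with measured TCP y = -112.3. Sliding slowly.

```bash
python3 -m handwheel '[{"delta_pos":[-0.2,0,0],"twist":[0,0,0],"jaw":0},{"delta_pos":[-0.5,0,0],"twist":[0,0,0],"jaw":0},{"delta_pos":[-0.9,0,0],"twist":[0,0,0],"jaw":0},{"delta_pos":[-1.3,0,0],"twist":[0,0,0],"jaw":0},{"delta_pos":[-1.7,0,0],"twist":[0,0,0],"jaw":0},{"delta_pos":[-2.1,0,0],"twist":[0,0,0],"jaw":0},{"delta_pos":[-2.5,0,0],"twist":[0,0,0],"jaw":0},{"delta_pos":[-2.8,0,0],"twist":[0,0,0],"jaw":0},{"delta_pos":[-3,0,0],"twist":[0,0,0],"jaw":0},{"delta_pos":[-3,0,0],"twist":[0,0,0],"jaw":0}]' 60
python3 - <<'E'
from h import *
d=cap('wrist','w12.png');plan(500.8,-142.3,76.5)
d=cap('top'); f=d['frame'][250:360,350:570]; cv2.imwrite('pics/t12.png',cv2.resize(f[:,:,::-1],None,fx=3.5,fy=3.5))
E
```

```text
time_s: 13.7
eef_pos: [500.7, -140.3, 76.9]
ee_rot: [-0.497, 0.496, 0.504, -0.503]
force: [-1.6, 8.7, 7.0]
grip_width: 0.157
t 13.75 pos [ 500.7 -140.2   76.9] grip 0.153 F [-2.1  7.   8.8] q6 -2.09
axes x [-0.015  1.     0.002] y [ 0.     0.002 -1.   ] z [-1.    -0.015 -0.   ]
delta cm [-0.21  0.04 -0.01] twist [ 0.0004 -0.0005  0.0022] sg 1
```

View pics/w12.png

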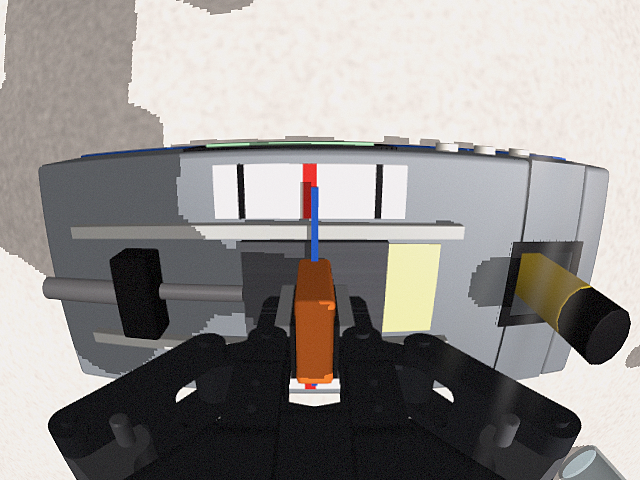

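View pics/t12.png

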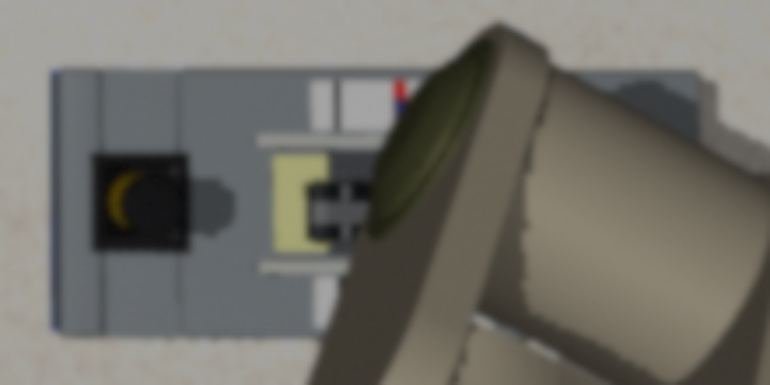

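The pointer is at col 315 and the red mark is centred at col 310. At about 70 px per 30 mm that leaves roughly 2 mm, which agrees with the measured travel of 28 mm.

```bash
python3 -m handwheel '[{"delta_pos":[-0.05,0,0],"twist":[0,0,0],"jaw":0},{"delta_pos":[-0.1,0,0],"twist":[0,0,0],"jaw":0},{"delta_pos":[-0.15,0,0],"twist":[0,0,0],"jaw":0},{"delta_pos":[-0.2,0,0],"twist":[0,0,0],"jaw":0},{"delta_pos":[-0.22,0,0],"twist":[0,0,0],"jaw":0},{"delta_pos":[-0.22,0,0],"twist":[0,0,0],"jaw":0},{"delta_pos":[-0.22,0,0],"twist":[0,0,0],"jaw":0},{"delta_pos":[-0.22,0,0],"twist":[0,0,0],"jaw":0},{"delta_pos":[-0.22,0,0],"twist":[0,0,0],"jaw":0},{"delta_pos":[-0.22,0,0],"twist":[0,0,0],"jaw":0}]' 60
python3 - <<'E'
from h import *
d=cap('wrist');plan(500.8,-142.3,76.5); cap('scene','s13.png')
f=d['frame'][140:400,200:440]; cv2.imwrite('pics/w13.png',cv2.resize(f[:,:,::-1],None,fx=2.3,fy=2.3))
for row in (172,178,200,210):
    r=d['frame'][row].astype(int)
    red=np.where((r[200:440,0]>130)&(r[200:440,1]<80))[0]+200; bl=np.where((r[200:440,2]>120)&(r[200:440,0]<90))[0]+200
    print(row,'red',red.min() if len(red) else 0,red.max() if len(red) else 0,'blue',bl.tolist())
E
```

```text
time_s: 14.63
eef_pos: [500.7, -142.1, 76.9]
ee_rot: [-0.497, 0.496, 0.505, -0.503]
force: [0.1, 8.2, 7.8]
grip_width: 0.154
t 14.68 pos [ 500.7 -142.1   76.9] grip 0.157 F [-0.5  8.7  7.8] q6 -2.09
axes x [-0.015  1.     0.002] y [ 0.     0.002 -1.   ] z [-1.    -0.015 -0.   ]
delta cm [-0.02  0.04 -0.01] twist [ 0.0003 -0.0003  0.0024] sg 1
172 red 307 320 blue []
178 red 307 320 blue []
200 red 307 319 blue [312, 313, 314, 315, 316, 317]
210 red 307 319 blue [312, 313, 314, 315, 316, 317]
```

View pics/w13.png

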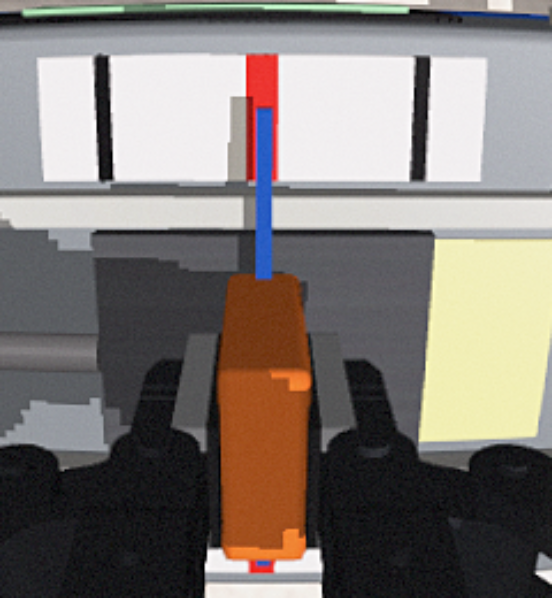

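View pics/s13.png

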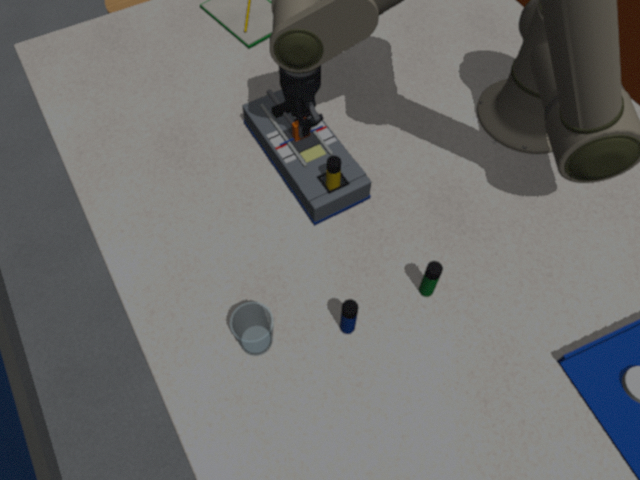

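The pointer (cols 312–317) lies within the red mark (307–320). Measured travel is 29.8 mm with the spring pushing back 8.7 N, against an expected 9 N. Last, I'll check the cell's height and the bystanders before handing in.

```bash
python3 - <<'E'
from h import *
d=cap('scene'); P=cloud(d); f=d['frame'].astype(int)
for nm,lo,hi in(('cell',108,130),('bystander',82,98)):
    m=((P[...,2]>lo)&(P[...,2]<hi)&(f.max(-1)<70)&(P[...,0]>300)).astype(np.uint8)
    k,l,s,c=cv2.connectedComponentsWithStats(m)
    for i in range(1,k):
        if s[i,4]>60: print(nm,s[i,4],c[i].round(0),np.median(P[l==i],0).round(1))
plan(500.8,-142.3,76.5)
E
```

```text
cell 75 [297. 120.] [ 512.4 -135.6  121.4]
cell 191 [333. 162.] [502.9 -13.8 119.4]
bystander 186 [434. 269.] [456.9 248.4  89.9]
bystander 214 [349. 308.] [620.3 239.4  90.2]
t 14.78 pos [ 500.7 -142.1   76.9] grip 0.156 F [-1.4  8.8  7.1] q6 -2.09
axes x [-0.016  1.     0.002] y [ 0.     0.002 -1.   ] z [-1.    -0.016 -0.   ]
delta cm [-0.02  0.04 -0.01] twist [ 0.0004 -0.0002  0.0024] sg 1
```

The cell's top is at 119.4 mm (expected 120), and the blue and green cells haven't moved. Handing in.

```bash
python3 -c "
from h import *
print(ctrl.finish_job())"
```

```text
the job is handed in; nothing more can be done
None
```

The yellow cell is standing upright in the well, and the shutter is held at half travel by the gripper. I handed the job in at about 14.8 s.

- **Cell:** I set it down until it touched the well floor with about 17 N, then let go while the pointer was still on the closed mark. Its top measured 119.4 mm above the bench, against 120 mm for a fully seated cell.
- **Shutter:** I gripped the orange tab and slid it 29.8 mm, without going past that. The blue pointer lies inside the red mark, about 0.5 mm towards the closed side. The spring pushes back with about 8.7 N, close to the 9 N expected.
- **Bystanders:** The blue and green cells measured within 0.5 mm of where they started. I only checked the beaker by eye, and it looks unmoved in the last scene picture.
- **Disagreements:** The cameras differed by up to about 7 mm on some positions, so I relied on the wrist view for the final alignment. About 7–8 N of upward force remained on the gripper while holding the tab; I left it because it is far below the limits.

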